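# Clamp a fired tile in the drilling jig and hold it

## Task

Slide the fired clay tile along the channel of the wooden jig, under the grey bracket, until it is fully home against the steel end stop, keeping it flat on the board. Then press the black spring knob on the bracket down 22 mm, so that the ring on its stem comes level with the top of the bracket and the rubber foot clamps the tile, and keep it held there: the program finishes while still holding the knob down, so that the tile can be drilled. Leave the spray bottle, dish, pot and spatula where they are.

Things in the scene. Friction and masses are not known exactly. Their poses are not given: they have to be found in the camera images.
- jig: Wooden jig fixed to the bench; base board 290 x 140 x 12 mm. Origin: centre of the board's underside; x along the channel towards the end stop, z up. Two laths along x (tops 24 mm above the bench) form a channel 73 mm wide about y = 0, open at the -x end; its floor is 12 mm above the bench.
- stop (a point): Centre of the steel end stop's face, at channel floor height: x = 120 mm, y = 0, z = 12 mm in the jig's frame. The stop closes the channel; its top is 28 mm above the bench.
- bracket (a point): Point on the grey bracket's top where the plunger's vertical axis passes: x = 85 mm, y = 0, z = 70 mm in the jig's frame. The bracket covers x = 63 to 107, y = -30 to +89 mm, underside 50 and top 70 mm above the bench, and is carried by a post at its +y end (y = 59 to 89 mm).
- tile: Fired clay tile 120 x 70 x 12 mm, about 0.2 kg, loose in the channel, length along it. Origin: centre of its underside; x along its length towards the stop. Starts 50 to 110 mm short of the stop. Home, its centre is at x = 60 mm and its rear edge at x = 0 in the jig's frame, well clear of the bracket, so it can be pushed home by its rear edge.
- plunger (a joint): Travel of the spring plunger, m: 0 at rest (up), grows as the knob is pressed, 0.028 at its end; springs back when let go. Takes about 3 N to start and 150 N/m more; at 16 mm the rubber foot meets a tile beneath it and the foot's spring adds about 2 N, then 600 N/m (about 11 N in all at 22 mm).
- knob: Round black mushroom knob, 44 mm across and 16 mm high, on the 14 mm steel stem of the plunger, on which it swivels stiffly. Origin: centre of its underside, 106 mm above the bench at rest. A black ring on the stem has its lower edge 22 mm above the bracket's top at rest.
- knob_top (a point): Centre of the knob's top face, 122 mm above the bench at rest; it moves down with the plunger.
- foot: Rubber foot, a disc 32 mm across and 8 mm thick at the plunger's lower end below the bracket. Origin: centre of its underside, 40 mm above the bench at rest (16 mm above the tile's top when the tile is beneath).
- spray: Bystander: white spray bottle with red trigger, 76 mm across, 195 mm high. Origin: centre of its underside.
- dish: Bystander: white ceramic dish 110 mm across, 30 mm high. Origin: centre of its underside.
- pot: Bystander: clay beaker 72 mm across, 110 mm high. Origin: centre of its underside.
- spatula: Bystander: wooden spatula lying on the bench. Origin: on its underside.

How it is judged:
By the outcome, as a careful person would: the job done as asked, in the order asked, and still so for the second after the job is handed in, while the arm keeps its last pose, push and grip.
It also fails if it takes over 45 s, if anything falls off the work surface, if the arm or the gripper's body presses on something with over 40 N, if the wrist force passes 120 N, or if a joint passes its speed limit or range.

## Robot

A 6-joint arm with a two-finger parallel gripper is mounted at the origin on the work surface. World frame = base frame: x ahead of the robot, y to its left, z up, the work surface at z = 0. Lengths are in m, angles in rad, forces in N, time in s.
With the tool pointing down it reaches from about 0.25 to 0.775 m from the base axis. Payload 4 kg.
Tool frame: the origin (TCP) lies between the finger pads; the fingertips stand 14 mm ahead of it and the grasp point (between the pads) lies 5 mm behind it (nose_length is the distance from the TCP to the fingertips, in m); z points along the fingers, y is the line along which they close (so a half turn about z gives the same grasp; the last joint's range is limited). The gripper opens to 94 mm and grips with 3 to 60 N. Pads are 16 mm wide; open, the fingers measure 119 mm over their backs; the gripper's body (75 mm by 177 mm) begins 78 mm behind the grasp point.
Start: joints at [1.064, 0.087, 1.371, -0, 1.684, -0.103], TCP at [0.216, 0.506, 0.22] pointing down, gripper open.
Joint ranges: [-3.1, 3.1], [-0.76, 2.03], [0.27, 2.55], [-1.08, 4.22], [0.17, 2.65], [-2.57, 2.57]. Speed limits (rad/s): [2.79, 2.79, 3.14, 3.14, 3.14, 3.14].

## Interface

Orientations are given as [roll, pitch, yaw] about the fixed x, y, z axes, in that order (R = Rz(yaw) Ry(pitch) Rx(roll)).
In Python, from bench import * gives the robot as it stands.
- The arm moves only by the tool move_arm, never from a script. Its argument "steps" is one flat list of numbers, 7 for each row, row after row: the turn, a rotation vector about the world's x, y, z in rad, then the shift along the world's x, y, z in m, then the opening, from 0 (shut) to 1 (fully open). A call has 1 to 12 rows; each row is the pose to reach, as a shift and turn from the pose commanded when the call began; what a row does not reach only later rows make up. A row lasts 1/10 s, in which the tool goes at most 50 mm and 8.59 degrees, less where a joint would pass 70% of its speed; a pose out of reach is approached as far as the arm can. A call with a gripper value outside its range is refused whole. The fingers move at their own pace and stop on an object; the grip force is fixed at half the most. Time passes only in rows, so rows that repeat a pose let the fingers close. It gives the time, the measured TCP pose, the force, the opening and the grip force at its end, in the units of the state.
- get_obs(): the state, without advancing time (a new reading comes with each control period).
- snapshot(name): name is "side" or "top"; returns (picture, depth): 420x560x3 uint8, red, green, blue; 420x560 float32, m along the optical axis (not along the pixel's ray), 0 where there is no reading.
- camera_model(name): a dict with "fx", "fy", "cx", "cy" (pixels), "rvec" (rotation vector, rad) and "tvec" (3), from world to camera coordinates, as OpenCV has them. Camera axes: x right, y down, z forward; pixel columns grow to the right and rows downward; lengths in m; the calibration is good to about 2 mm. A picture is of the moment at which its call begins. camera_model takes no time and is no camera call.
- close_job(): hands the job in; it is judged then, once.
Trained networks look in the newest picture that a camera, given by its name, has taken for a name from the list of things; names that differ only in an ending like _2 or _b are one class to them, and where a whole thing is asked for, a point or a joint stands for the part that bears it (a point fixed in the world has none). Each returns a list of dicts, best first, with "score" (0 to 1); they miss things now and then, are a little off and sometimes report something else, mostly with a low value. They report only what shows in the picture. A call takes as long as a camera call.
- silhouettes(camera, target): "pixels" (420x560 bool, what is visible of it) and "uv" ([column, row] in pixels, amid what is visible of it).
- spot_point(camera, target): "uv" ([column, row] in pixels: a listed point, or the origin of a listed thing).
The state is a dict: "time": time; "joint_positions": joint angles; "qvel": joint speeds; "joint_torque": joint torques, N m; "tool_pos": TCP position; "ee_rot": TCP orientation; "wrist_force": force on the tool from outside, world axes, zero at the start; "wrist_torque": the same for the moment, N m; "width": finger opening in m; "finger_force": force on a finger pad.
Only numpy, scipy, OpenCV 4.12 (cv2) and the standard library are available. Lean on these libraries where they do the work, as an engineer would, in place of code of your own. Each camera call takes 0.05 s, during which the arm holds its last target. There are 200 camera calls.

## Working session

There is one attempt and no reset: what is moved stays moved. The work goes in short steps, Python scripts to look and compute and a tool call to move; the robot and the scene stay as the last step left them, time stands still between calls to the robot, and variables do not carry over. Pictures are saved under pics/ and viewed, at most 10 in all, crops included, and the job is handed in when it is done.

Besides the shell and the picture viewer there is one more tool, called by a JSON object that holds its "op" and its "data", one argument or row to a line. move_arm: Moves the arm, as the interface text tells. Its arguments: {"type":"object","properties":{"steps":{"type":"array"}},"required":["steps"]}

```bash
mkdir -p pics; cat > h.py <<'E'
from bench import *
import numpy as np, cv2
def cam(n):
    c=camera_model(n);R=cv2.Rodrigues(np.array(c["rvec"],float))[0];return c,R,np.array(c["tvec"],float).ravel()
def ray(n,uv,z):
    c,R,t=cam(n);d=R.T@np.array([(uv[0]-c["cx"])/c["fx"],(uv[1]-c["cy"])/c["fy"],1]);o=-R.T@t
    return o+d*(z-o[2])/d[2]
def cloud(n,dep):
    c,R,t=cam(n);v,u=np.indices(dep.shape)
    P=np.stack([(u-c["cx"])/c["fx"]*dep,(v-c["cy"])/c["fy"]*dep,dep],-1)
    return (P-t)@R
def proj(n,P):
    c,R,t=cam(n);q=R@np.array(P)+t;return [c["fx"]*q[0]/q[2]+c["cx"],c["fy"]*q[1]/q[2]+c["cy"]]
E
python3 - <<'E'
from h import *
ims=[]
for n in("top","side"):
    im,d=snapshot(n);cv2.imwrite(f"pics/{n}0.png",im[...,::-1]);np.save(f"{n}0.npy",d)
    P=cloud(n,d)
    for t,z in(("stop",.012),("bracket",.07),("knob_top",.122),("tile",.012),("jig",0)):
        for r in spot_point(n,t)[:2]: print(n,t,round(r["score"],2),np.round(r["uv"]),ray(n,r["uv"],z).round(4))
    for t in("tile","spray","dish","pot","spatula"):
        for r in silhouettes(n,t)[:1]:
            m=r["pixels"]&(d>0);print(n,t,round(r["score"],2),m.sum(),np.median(P[m],0).round(4))
o=get_obs();print(o)
E
```

```text
top stop 0.69 [231. 184.] [0.5598 0.1647 0.012 ]
top bracket 0.77 [235. 181.] [0.5635 0.1484 0.07  ]
top bracket 0.3 [149. 232.] [0.4227 0.3768 0.07  ]
top knob_top 0.5 [238. 179.] [0.5627 0.1355 0.122 ]
top tile 0.85 [280. 183.] [0.566  0.0267 0.012 ]
top jig 0.86 [271. 184.] [0.5642 0.0519 0.    ]
top tile 0.89 1074 [0.5719 0.0271 0.0245]
top spray 0.59 911 [0.5555 0.3975 0.115 ]
top dish 0.95 1211 [ 0.5686 -0.4217  0.0158]
top pot 0.69 735 [0.4251 0.4018 0.0687]
top spatula 0.62 1118 [ 0.4408 -0.375   0.0052]
side stop 0.56 [275. 197.] [0.5702 0.1769 0.012 ]
side bracket 0.77 [280. 192.] [0.5564 0.1284 0.07  ]
side bracket 0.65 [342. 400.] [ 0.3406 -0.3854  0.07  ]
side knob_top 0.61 [280. 171.] [0.5672 0.1477 0.122 ]
side tile 0.93 [309. 228.] [0.5749 0.0196 0.012 ]
side jig 0.66 [301. 227.] [0.5668 0.0434 0.    ]
side tile 0.79 864 [0.5712 0.019  0.0226]
side spray 0.56 1147 [0.5508 0.3907 0.0902]
side dish 0.87 2343 [ 0.5771 -0.4181  0.0148]
side pot 0.7 904 [0.4218 0.3654 0.0767]
side spatula 0.8 2555 [ 0.4336 -0.3761  0.0034]
{'time': 1.1, 'joint_positions': array([ 1.06387463e+00,  8.71788875e-02,  1.37070267e+00, -2.19805918e-05,
        1.68357527e+00, -1.03124552e-01]), 'qvel': array([ 2.45882042e-04, -2.38975484e-04,  1.27905556e-04,  9.98439659e-04,
       -1.52757021e-03, -6.46523696e-05]), 'joint_torque': array([ 3.87805067e-04, -3.40047634e+01, -3.02606177e+01,  7.18384003e-02,
        2.36021524e-02,  7.50365103e-06]), 'tool_pos': array([0.21613644, 0.50577617, 0.21951607]), 'ee_rot': array([3.14145980e+00, 3.57062715e-05, 2.73779303e+00]), 'wrist_force': array([ 0.57753914, -0.33096734, -0.56507543]), 'wrist_torque': array([ 0.00530915, -0.02748843, -0.00146703]), 'finger_force': 0.0, 'width': 0.0939935976100901}
```

View pics/top0.png

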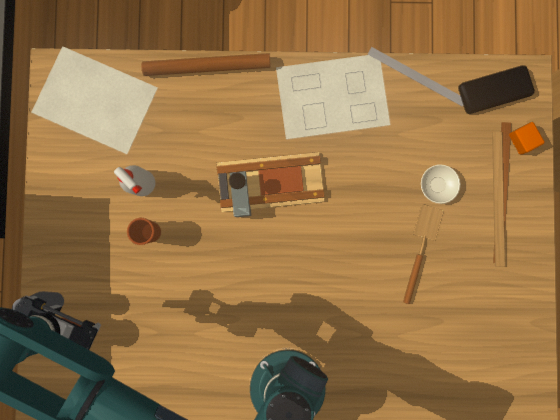

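View pics/side0.png

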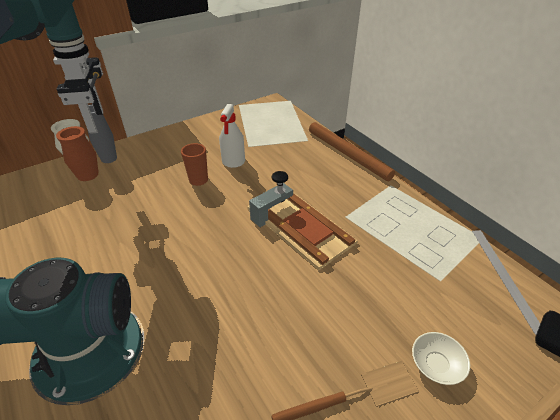

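The top view shows the jig at about (272,183), with the stop end to the left (+y), the bracket post towards the robot and the tile spanning u 260–303. The side view agrees: knob at (280,177), tile at (310,225). Next I fit the jig pose.

```bash
python3 - <<'E'
from h import *
pts=[]
for n in("top","side"):
    im,d=snapshot(n);P=cloud(n,d)
    reg=(d>0)&(abs(P[...,0]-.565)<.13)&(abs(P[...,1]-.05)<.2)
    for lo,hi,s in((.007,.035,"board"),(.019,.035,"laths+tile"),(.06,.08,"bracket"),(.115,.13,"knobtop")):
        m=reg&(P[...,2]>lo)&(P[...,2]<hi);Q=P[m]
        if len(Q)<5: print(n,s,"none");continue
        r=cv2.minAreaRect(Q[:,:2].astype(np.float32)*1000)
        print(n,s,len(Q),np.round(r[0],1),np.round(r[1],1),round(r[2],2),"med",np.median(Q,0).round(4))
    r=silhouettes(n,"tile")[0]["pixels"]&(d>0)
    q=P[r];b=cv2.minAreaRect(q[:,:2].astype(np.float32)*1000);print(n,"tile",np.round(cv2.boxPoints(b)),b[2],np.median(q[:,2]))
    u,v=np.array(proj(n,[.565,.05,.03])).astype(int)
    c=im[v-70:v+70,u-90:u+90,::-1];cv2.imwrite(f"pics/{n}1.png",cv2.resize(c,None,fx=4.4,fy=4.2,interpolation=cv2.INTER_CUBIC));print(n,u-90,v-70)
E
```

```text
top board 4551 [564.1  50.1] [398.4 258.6] 89.38 med [0.5719 0.0381 0.0218]
top laths+tile 2735 [559.8  54.4] [153.8 293.8] 8.99 med [0.5721 0.0412 0.0247]
top bracket 512 [530.  136.7] [119.4  44.1] 6.48 med [0.5116 0.132  0.0704]
top knobtop 215 [559.2 139.9] [41.8 41.9] 19.52 med [0.5592 0.139  0.1209]
top tile [[530.  82.]
 [543. -37.]
 [614. -29.]
 [601.  90.]] 6.361477851867676 0.024167088603651236
top 181 112
side board 3536 [559.7  51.5] [161.6 291.8] 6.23 med [0.5633 0.0108 0.0211]
side laths+tile 2073 [556.7  30.2] [149.8 248.9] 6.53 med [0.5662 0.0193 0.0226]
side bracket 540 [530.4 133.2] [121.   47.3] 4.51 med [0.5229 0.128  0.0682]
side knobtop 144 [558.5 135.7] [43.7 39.6] 55.71 med [0.5579 0.135  0.1189]
side tile [[530.  81.]
 [543. -42.]
 [614. -34.]
 [600.  88.]] 6.393864631652832 0.022562997192429088
side 209 148
```

View pics/top1.png

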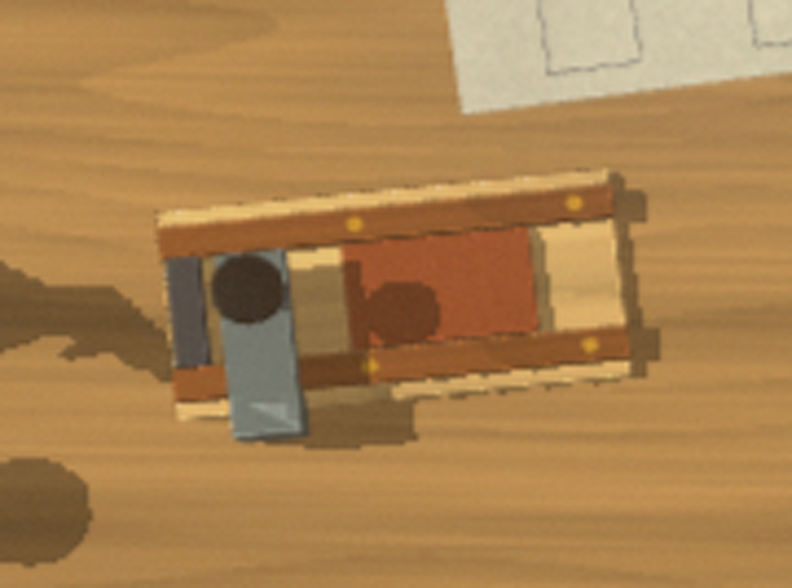

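Both cameras agree: jig yaw is about 96.4°, knob axis (0.559,0.138), tile rear centre (0.578,-0.036), so the tile is about 89 mm short, within the stated 50–110 mm. I'll turn by -1.056 rad and go above a point behind the tile.

{"op": "move_arm", "data": {
  "steps": [0,0,-0.13,0.026,-0.04,0,0,0,0,-0.26,0.052,-0.08,0,0,0,0,-0.39,0.078,-0.12,0,0,0,0,-0.52,0.104,-0.16,0,0,0,0,-0.65,0.13,-0.2,0,0,0,0,-0.78,0.156,-0.24,0,0,0,0,-0.91,0.182,-0.28,0,0,0,0,-1.04,0.208,-0.32,0,0,0,0,-1.056,0.234,-0.36,0,0,0,0,-1.056,0.26,-0.4,0,0,0,0,-1.056,0.286,-0.44,0,0,0,0,-1.056,0.312,-0.48,0,0]
}}

```text
time: 2.5
tool_pos: [0.5289, 0.0239, 0.2197]
ee_rot: [3.141, -0.0, 1.681]
wrist_force: [-0.3, 0.7, -0.9]
width: 0.0017
finger_force: 0.0
```

{"op": "move_arm", "data": {
  "steps": [0,0,0,0.02,-0.035,0,0,0,0,0,0.04,-0.07,0,0,0,0,0,0.053,-0.087,-0.02,0,0,0,0,0.053,-0.087,-0.06,0,0,0,0,0.053,-0.087,-0.1,0,0,0,0,0.053,-0.087,-0.135,0,0,0,0,0.053,-0.087,-0.15,0,0,0,0,0.053,-0.087,-0.155,0,0,0,0,0.053,-0.087,-0.155,0]
}}

```text
time: 3.4
tool_pos: [0.5816, -0.0612, 0.0652]
ee_rot: [3.141, 0.0, 1.682]
wrist_force: [-0.3, -1.6, 0.4]
width: 0.0004
finger_force: 0.0
```

```bash
python3 - <<'E'
from h import *
im,d=snapshot("side")
u,v=309,225
cv2.imwrite("pics/side2.png",cv2.resize(im[v-100:v+60,u-100:u+100,::-1],None,fx=3.7,fy=3.7,interpolation=cv2.INTER_CUBIC))
p=get_obs()["tool_pos"];print(p,np.array(proj("side",p+[0,0,-.014]))-[u-100,v-100])
E
```

```text
[ 0.58234004 -0.06137027  0.06632029] [122.69028204 110.06556696]
```

View pics/side2.png

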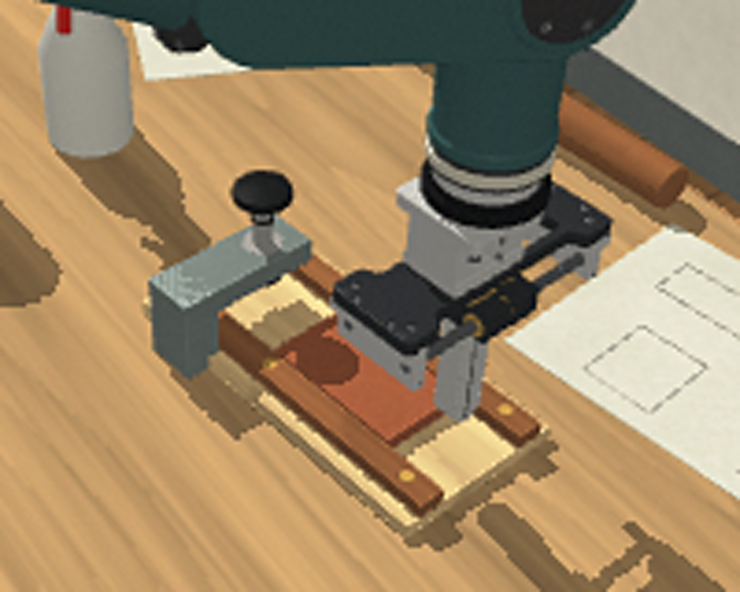

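The fingers are over the channel behind the tile's rear edge, and the wide body lies across the channel, clear of the bracket. Lowering, then pushing.

{"op": "move_arm", "data": {
  "steps": [0,0,0,0,0,-0.012,0,0,0,0,0,0,-0.024,0,0,0,0,0,0,-0.032,0,0,0,0,0,0,-0.034,0,0,0,0,0,0,-0.034,0]
}}

```text
time: 3.95
tool_pos: [0.5806, -0.0611, 0.0297]
ee_rot: [-3.14, -0.0, 1.682]
wrist_force: [-0.5, -0.3, 0.9]
width: 0.0001
finger_force: 0.0
```

{"op": "move_arm", "data": {
  "steps": [0,0,0,-0.001,0.01,0,0,0,0,0,-0.002,0.02,0,0,0,0,0,-0.003,0.03,0,0,0,0,0,-0.0045,0.04,0,0,0,0,0,-0.0055,0.05,0,0,0,0,0,-0.0065,0.06,0,0,0,0,0,-0.008,0.07,0,0,0,0,0,-0.009,0.08,0,0,0,0,0,-0.0095,0.085,0,0,0,0,0,-0.01,0.09,0,0,0,0,0,-0.01,0.09,0,0]
}}

```text
time: 5.05
tool_pos: [0.5708, 0.0298, 0.0303]
ee_rot: [-3.141, -0.001, 1.682]
wrist_force: [0.1, -0.7, 0.4]
width: 0.0005
finger_force: 0.0
```

{"op": "move_arm", "data": {
  "steps": [0,0,0,-0.0005,0.004,0,0,0,0,0,-0.001,0.008,0,0,0,0,0,-0.0012,0.011,0,0,0,0,0,-0.0014,0.013,0,0,0,0,0,-0.0014,0.013,0,0]
}}

```text
time: 5.55
tool_pos: [0.5694, 0.0424, 0.0302]
ee_rot: [-3.141, -0.001, 1.682]
wrist_force: [0.2, 0.1, 0.1]
width: 0.0005
finger_force: 0.0
```

{"op": "move_arm", "data": {
  "steps": [0,0,0,-0.0001,0.001,0,0,0,0,0,-0.0002,0.002,0,0,0,0,0,-0.0003,0.003,0,0,0,0,0,-0.0003,0.003,0,0]
}}

```text
time: 5.95
tool_pos: [0.5693, 0.045, 0.0304]
ee_rot: [-3.141, -0.0, 1.682]
wrist_force: [0.2, -0.7, -0.2]
width: 0.0005
finger_force: 0.2
```

{"op": "move_arm", "data": {
  "steps": [0,0,0,-0.0001,0.001,0,0,0,0,0,-0.0002,0.002,0,0,0,0,0,-0.0003,0.003,0,0,0,0,0,-0.0003,0.003,0,0]
}}

```text
time: 6.35
tool_pos: [0.5697, 0.0453, 0.0307]
ee_rot: [3.141, 0.005, 1.681]
wrist_force: [0.8, -6.6, -0.9]
width: 0.0006
finger_force: 3.6
```

```bash
python3 - <<'E'
from h import *
im,d=snapshot("side")
u,v=300,205
cv2.imwrite("pics/side3.png",cv2.resize(im[v-60:v+60,u-80:u+80,::-1],None,fx=4.8,fy=4.8,interpolation=cv2.INTER_CUBIC))
o=get_obs();print(o["tool_pos"],o["wrist_force"])
E
```

```text
[0.56963424 0.04530196 0.03067221] [ 1.55566196 -7.58185351 -0.45757982]
```

View pics/side3.png

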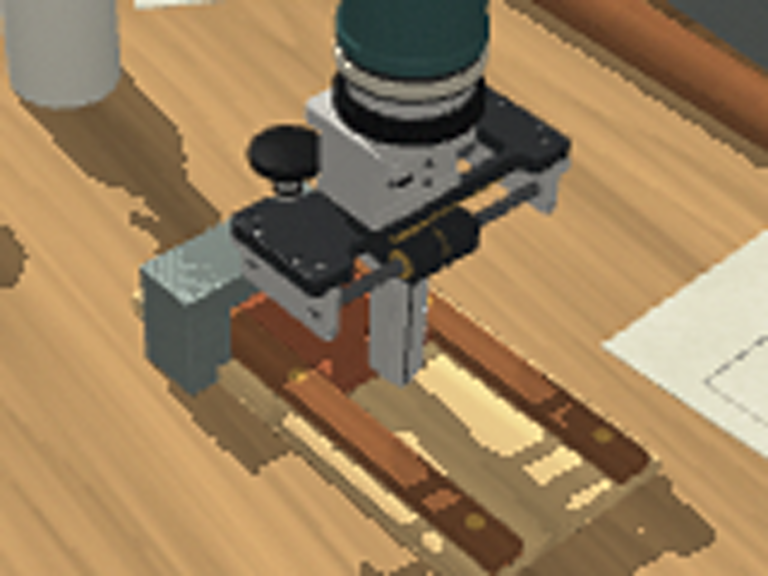

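The stop was reached at TCP y=0.0453 (predicted 0.0455), with about 7 N. The side view shows the tile under the bracket with the finger at its rear edge. I'll back off, lift, and inspect.

{"op": "move_arm", "data": {
  "steps": [0,0,0,-0.0001,0.001,0,0,0,0,0,-0.0001,0.001,0,0,0,0,0,0.0005,-0.006,0,0,0,0,0,0.002,-0.018,0,0,0,0,0,0.003,-0.028,0.01,0,0,0,0,0.003,-0.028,0.05,0,0,0,0,0.003,-0.04,0.09,0,0,0,0,0.003,-0.07,0.13,0,0,0,0,0.003,-0.1,0.145,0,0,0,0,0.003,-0.12,0.15,0,0,0,0,0.003,-0.12,0.15,0]
}}

```text
time: 7.5
tool_pos: [0.5729, -0.075, 0.1831]
ee_rot: [3.137, 0.002, 1.678]
wrist_force: [-0.2, -0.5, 0.6]
width: 0.0003
finger_force: 0.0
```

```bash
python3 - <<'E'
from h import *
ims=[]
for n in("top","side"):
    im,d=snapshot(n);P=cloud(n,d)
    reg=(d>0)&(abs(P[...,0]-.56)<.05)&(abs(P[...,1]-.138)<.05)
    m=reg&(P[...,2]>.113)&(P[...,2]<.13);Q=P[m]
    (c,r)=cv2.minEnclosingCircle(Q[:,:2].astype(np.float32)*1000);print(n,"knob",c,r,Q[:,:2].mean(0),np.median(Q[:,2]))
    for s in silhouettes(n,"tile")[:1]:
        q=P[s["pixels"]&(d>0)];b=cv2.minAreaRect(q[:,:2].astype(np.float32)*1000);print(s["score"],np.round(cv2.boxPoints(b)),b[2])
    u,v=np.array(proj(n,[.565,.07,.05])).astype(int)
    ims.append(cv2.resize(im[v-50:v+50,u-65:u+65,::-1],None,fx=3,fy=4,interpolation=cv2.INTER_CUBIC))
cv2.imwrite("pics/b4.png",np.hstack(ims))
E
```

```text
top knob (559.0985717773438, 139.7881622314453) 21.551528930664062 [0.55871866 0.13963377] 0.12107245531375088
0.8 [[520. 171.]
 [529.  52.]
 [601.  58.]
 [591. 177.]] 4.75424337387085
side knob (559.5347290039062, 137.98777770996094) 23.448265075683594 [0.5578197  0.13475368] 0.1185441171260271
0.85 [[516. 134.]
 [528.  45.]
 [608.  57.]
 [596. 145.]] 7.892279148101807
```

View pics/b4.png

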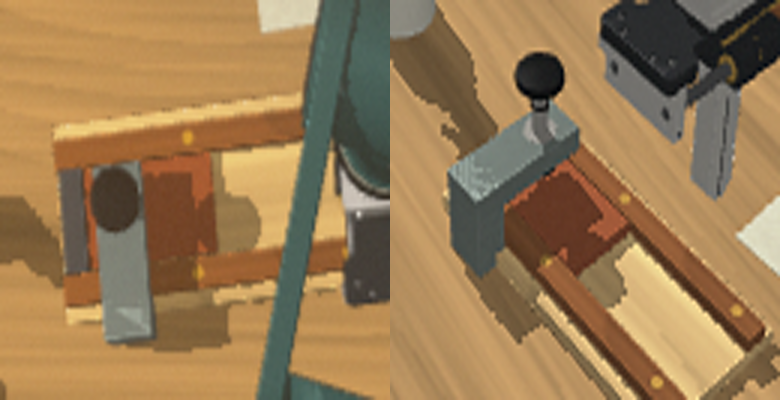

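The tile is flush against the stop in the top view, and the knob is at (0.559,0.138). Moving over the knob.

{"op": "move_arm", "data": {
  "steps": [0,0,0,-0.002,0.03,0,0,0,0,0,-0.004,0.065,0,0,0,0,0,-0.006,0.1,0,0,0,0,0,-0.008,0.135,0,0,0,0,0,-0.01,0.17,0,0,0,0,0,-0.012,0.195,0,0,0,0,0,-0.013,0.21,0,0,0,0,0,-0.013,0.21,-0.012,0,0,0,0,-0.013,0.21,-0.024,0,0,0,0,-0.013,0.21,-0.032,0,0,0,0,-0.013,0.21,-0.0355,0,0,0,0,-0.013,0.21,-0.0355,0]
}}

```text
time: 8.9
tool_pos: [0.5587, 0.1367, 0.1437]
ee_rot: [-3.139, 0.0, 1.68]
wrist_force: [0.6, -0.7, 0.6]
width: 0.0005
finger_force: 0.0
```

{"op": "move_arm", "data": {
  "steps": [0,0,0,0,0,-0.002,0,0,0,0,0,0,-0.004,0,0,0,0,0,0,-0.006,0,0,0,0,0,0,-0.0075,0,0,0,0,0,0,-0.0075,0]
}}

```text
time: 9.4
tool_pos: [0.559, 0.1378, 0.1373]
ee_rot: [-3.141, 0.0, 1.682]
wrist_force: [-0.3, 0.4, 0.4]
width: 0.0006
finger_force: 0.0
```

{"op": "move_arm", "data": {
  "steps": [0,0,0,0,0,-0.001,0,0,0,0,0,0,-0.002,0,0,0,0,0,0,-0.003,0,0,0,0,0,0,-0.003,0]
}}

```text
time: 9.8
tool_pos: [0.5593, 0.1379, 0.135]
ee_rot: [3.141, -0.0, 1.682]
wrist_force: [-1.1, -0.8, 2.1]
width: 0.0002
finger_force: 1.3
```

{"op": "move_arm", "data": {
  "steps": [0,0,0,0,0,-0.003,0,0,0,0,0,0,-0.006,0,0,0,0,0,0,-0.009,0,0,0,0,0,0,-0.012,0,0,0,0,0,0,-0.015,0,0,0,0,0,0,-0.015,0,0,0,0,0,0,-0.015,0]
}}

```text
time: 10.5
tool_pos: [0.5593, 0.1379, 0.1199]
ee_rot: [3.141, -0.0, 1.682]
wrist_force: [-1.3, 0.5, 5.4]
width: 0.0008
finger_force: 2.9
```

{"op": "move_arm", "data": {
  "steps": [0,0,0,0,0,-0.002,0,0,0,0,0,0,-0.004,0,0,0,0,0,0,-0.005,0,0,0,0,0,0,-0.005,0,0,0,0,0,0,-0.005,0]
}}

```text
time: 11.0
tool_pos: [0.5594, 0.1378, 0.1161]
ee_rot: [3.14, -0.0, 1.682]
wrist_force: [-2.6, -0.7, 9.4]
width: 0.0005
finger_force: 4.9
```

```bash
python3 - <<'E'
from h import *
z=[];f=[]
for i in range(8):
    snapshot("side");o=get_obs();z.append(o["tool_pos"]);f.append(o["wrist_force"])
print(np.mean(z,0),np.mean(f,0),np.std(z,0),np.std(f,0))
E
```

```text
[0.55940048 0.1378667  0.11612892] [-2.99963239 -0.40301158  9.58662193] [1.24501544e-05 9.09740114e-06 1.85895067e-05] [0.33194464 0.55763288 0.35705906]
```

{"op": "move_arm", "data": {
  "steps": [0,0,0,0,0,-0.001,0,0,0,0,0,0,-0.002,0,0,0,0,0,0,-0.0025,0,0,0,0,0,0,-0.0025,0,0,0,0,0,0,-0.0025,0]
}}

```text
time: 11.9
tool_pos: [0.5594, 0.1379, 0.1141]
ee_rot: [3.14, -0.0, 1.682]
wrist_force: [-3.0, -0.3, 10.5]
width: 0.0009
finger_force: 5.6
```

```bash
python3 - <<'E'
from h import *
z=[];f=[];I=[];D=[]
for i in range(8):
    im,d=snapshot("side");o=get_obs();z.append(o["tool_pos"]);f.append(o["wrist_force"]);I.append(im.astype(float));D.append(d)
print(np.mean(z,0),np.mean(f,0))
for h in(.06,.07,.08,.084,.1):print(h,np.array(proj("side",[.559,.138,h])))
im=np.mean(I,0)
u,v=[int(t) for t in proj("side",[.559,.138,.08])]
print(u-30,v-25)
cv2.imwrite("pics/s5.png",cv2.resize(im[v-25:v+25,u-30:u+30,::-1],None,fx=12,fy=12,interpolation=cv2.INTER_CUBIC))
d=np.mean(D,0);P=cloud("side",d)
m=(abs(P[...,0]-.559)<.024)&(abs(P[...,1]-.138)<.024)&(P[...,2]>.09)&(P[...,2]<.108)&(im.max(-1)<70);print("knob top pts",m.sum(),np.percentile(P[m][:,2],[10,50,90]) if m.sum() else"")
E
```

```text
[0.55942571 0.13787095 0.11408818] [-3.04392509 -0.5755718  11.32992213]
0.06 [279.12691479 192.48093446]
0.07 [279.12759667 189.65114617]
0.08 [279.12828737 186.78473589]
0.084 [279.12856616 185.62775796]
0.1 [279.12969594 180.93916841]
249 161
knob top pts 102 [0.09264445 0.09693188 0.09802647][ WARN:0@9.810] global loadsave.cpp:1063 imwrite_ Unsupported depth image for selected encoder is fallbacked to CV_8U.
```

View pics/s5.png

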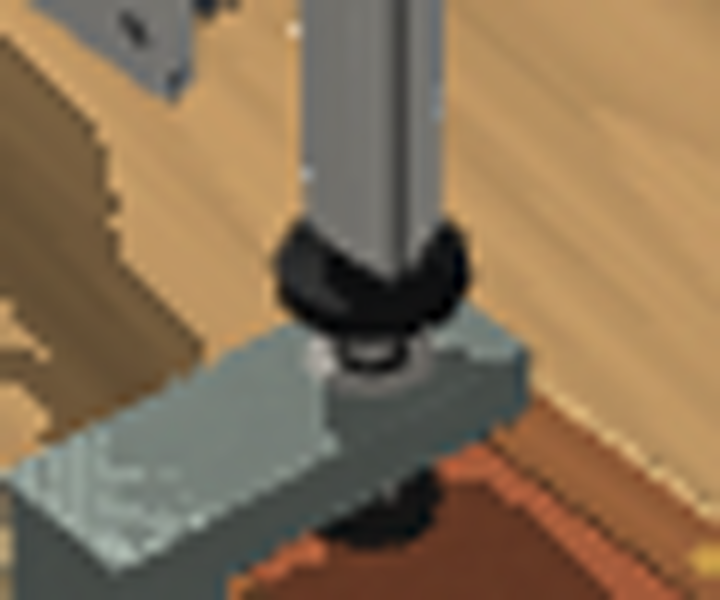

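The ring sits level with the bracket's top and the foot is on the tile. TCP z = 0.1141 means 22 mm of travel, and 11.3 N matches the spring. Handing in.

```bash
python3 -c "
from bench import *
print(close_job())"
```

```text
the job is handed in; nothing more can be done
None
```

I handed the job in with the tile home against the stop and the knob held down about 22 mm (11.3 N, ring level with the bracket's top, foot on the tile); I kept the arm clear of the spray bottle, dish, pot and spatula.

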